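# Draw one ball bearing from the stack feeder and hold it up level

## Robot

A 7-joint arm with a two-finger parallel gripper is mounted at the origin on a cart in front of the work surface, level with it; the furniture and walls round the work are solid. World frame = base frame: x ahead of the robot, y to its left, z up, the work surface at z = 0. Lengths are in m, angles in rad, forces in N, time in s.
With the tool pointing down it reaches from about 0.35 to 0.9 m from the base axis. Payload 8.1 kg.
Tool frame: the origin (TCP) lies at the centre of the arm's flange, where the gripper is bolted on; the fingertips stand 178 mm ahead of it and the grasp point (between the pads) lies 159 mm ahead of it; x points along the fingers, z is the direction in which the jaws open and shut, and the axes are right-handed (so a half turn about x gives the same grasp; the last joint's range is limited). The gripper opens to 92 mm and grips with 3 to 60 N. Pads are 19 mm wide; open, the fingers measure 130 mm over their backs; the gripper's body (75 mm by 190 mm) begins 47 mm behind the grasp point.
Start: joints at [1.097, 0.434, 0.025, 1.573, -0.012, 1.134, -0.075], TCP at [0.226, -0.583, 0.405] pointing down, gripper open.
Joint ranges: [-2.62, 2.62], [-0.44, 2.09], [-1.27, 1.32], [0.08, 2.57], [-1.32, 4.46], [0.12, 2], [-2.74, 2.74]. Speed limits (rad/s): [2.22, 2.22, 3.01, 3.01, 3.14, 3.14, 3.14].

## Interface

Orientations are given as a rotation vector (axis times angle).
In Python, from cell import arm, get_image, search_frame, pinpoint gives the robot as it stands.
- The arm moves only by the tool arm_command, never from a script. Its argument "motion" is a list of rows, each a list of 7 numbers: the finger opening in mm, from 0 to 91.8, then the shift along the tool's x, y, z in mm, then the turn, a rotation vector about the tool's x, y, z in degrees. In form: [[fingers, x, y, z, ax, ay, az], ...]. A call has 1 to 5 rows; each row shifts and turns the commanded pose from where the row before left it, along the tool's axes as they then stand; what a row does not reach is not made up. A row lasts 1/8 s, in which the tool goes at most 62.5 mm and 10.7 degrees, less where a joint would pass 70% of its speed; a pose out of reach is approached as far as the arm can. A call with a gripper value outside its range is refused whole. The fingers move at their own pace and stop on an object; "newtons" is the grip in N (left out, the last holds). Time passes only in rows, so rows that do not move let the fingers close. It gives the time, the measured TCP pose, the force and the opening at its end, in the units of the state.
- arm.observe(): the state, without advancing time (a new reading comes with each control period).
- get_image(name): name is "side" or "top" or "wrist"; returns a dict with "frame" (480x640x3 uint8, red, green, blue), "range_z" (480x640 float32, m along the optical axis (not along the pixel's ray), 0 where there is no reading), "K" (3x3 intrinsics, pixels), "origin" and "rotation" of the camera in the world; the wrist camera has in their place "tool_from_camera" (4x4, takes a point from camera to tool coordinates, whose origin is the TCP and whose axes are the tool frame's). Camera axes: x right, y down, z forward; pixel columns grow to the right and rows downward; lengths in m; the calibration is good to about 2 mm. A picture is of the moment at which its call begins: read the wrist's pose just before it.
- arm.sign_off(): hands the job in, once; it reports no verdict.
Trained networks look in the newest picture that a camera, given by its name, has taken for a name from the list of things; names that differ only in an ending like _2 or _b are one class to them, and where a whole thing is asked for, a point or a joint stands for the part that bears it (a point fixed in the world has none). Each returns a list of dicts, best first, with "p" (0 to 1); they miss things now and then, are a little off and sometimes report something else, mostly with a low value. They report only what shows in the picture. A call takes as long as a camera call. They do not tell look-alikes from the thing itself.
- search_frame(camera, target): "point" ([x, y, z] in m, in world coordinates, good to about 4 mm: the middle of the surface that is visible of it).
- pinpoint(camera, target): "point" ([x, y, z] in m, in world coordinates, good to about 4 mm: a listed point, or the origin of a listed thing).
The state is a dict: "clock": time; "joints": joint angles; "dq": joint speeds; "joint_efforts": joint torques, N m; "position": TCP position; "ee_rot": TCP orientation; "force": force on the tool from outside, world axes, zero at the start; "ft_torque": the same for the moment, N m; "width": opening from 0.0 (shut) to 1.0 (fully open).
Only numpy, scipy, OpenCV 4.12 (cv2) and the standard library are available. Lean on these libraries where they do the work, as an engineer would, in place of code of your own. Each camera call takes 0.05 s, during which the arm holds its last target. There are 200 camera calls.

## Task

Draw one ball bearing from the stack feeder on the desk: swing its sprung lever over to the stop once, so that the lowest bearing is pushed out of the magazine into the nest at the end of the track, and let the lever go so that it springs home. Then pick the bearing up from the nest by its outer ring and finish holding it in the gripper, steady, level and about a hand's breadth (10 cm) above the nest, ready for the visual check. Do not put it down again; the other two bearings stay in the magazine and the things lying round the feeder are left alone.

Things in the scene. Friction and masses are not known exactly. Their poses are not given: they have to be found in the camera images.
- feeder: Fixed bearing stack feeder. Origin on the desk under the magazine's centre; +y is the way bearings are pushed out. Base plate 10 mm thick, 80 mm in x, y -140 to +104 mm; aluminium track on it along y, top 22 mm over the desk. The magazine is an upright chute 57 x 58 mm, open on top, its top 70 mm over the desk, with a 17 mm high gate low on its +y side. The lever stands out on the -x side.
- lever (a joint): Feeder's advance lever, upright axis. 0 = home, 1.056 rad = at its stop; grows anticlockwise seen from above: the knob goes 76 mm from +y to -y of the feeder. A spring pulls it home (4 N at the knob at home, 7 N at the stop); let go, it swings home in under 1 s. It drives the pusher under the stack: +70 mm at the stop, the lowest bearing then in the nest. As it goes home the next bearing drops.
- lever_pivot (a point): Point on the lever's upright axis, 43 mm above the desk: 60 mm to -x and 70 mm to -y of the feeder's origin in the feeder's frame. The arm from here to the knob points along the feeder's -x turned 0.528 rad towards +y at home and 0.528 rad towards -y at the stop.
- lever_knob (a point): Middle of the lever's black upright knob, a cylinder of 15 mm diameter, 47 to 85 mm over the desk (this point at 69 mm), 75 mm from the pivot; the lever's arm, 14 mm wide, passes under it (top at 46 mm). Moves with the lever.
- magazine (a point): Centre of the magazine's floor, on the track, 22 mm above the desk. Axes as the feeder's.
- nest (a point): Where the pushed-out bearing stands: centre of its underside, on the track 22 mm over the desk, 69 mm to +y of the magazine's centre; axes as the feeder's. Here the track is a nose only 26 mm wide in x (the bearing overhangs it), the base plate 12 mm lower; a lip 26 mm wide and 5 mm higher than the track stands 25 mm to +y. Fingers closing along x pass either side of the nose.
- bearing_1: Sealed ball bearing (steel rings, black seals), 47 mm outside diameter, 14 mm high, 20 mm bore, about 0.1 kg, lying flat. At the start the lowest of the stack of three in the magazine. Origin at the centre of its underside, z along its axis.
- bearing_2: The same bearing, second from below in the stack. Origin at the centre of its underside.
- bearing_3: The same bearing, top of the stack. Origin at the centre of its underside.
- setting_ring: Loose steel ring lying near the feeder, 50 mm in diameter, 15 mm high: leave alone. Origin at the centre of its underside.
- loupe: Black eyepiece magnifier near the feeder, 39 mm in diameter, 38 mm high: leave alone. Origin at the centre of its underside.
- clock_oil: Small brown oil bottle with a pointed black cap, 34 mm in diameter, 102 mm high: leave alone. Origin at the centre of its underside.
Things that resemble listed ones, but are neither listed nor needed, are in the scene too. What is shaped like the bearing_3 but orange or red is not meant.

How it is judged:
By the outcome, as a careful person would: the job done as asked, in the order asked, and still so for the second after the job is handed in, while the arm keeps its last pose, push and grip.
It also fails if it takes over 53 s, if anything falls off the work surface, if the arm or the gripper's body presses on something with over 40 N, if the wrist force passes 120 N, or if a joint passes its speed limit or range.

## Working session

There is one attempt and no reset: what is moved stays moved. The work goes in short steps, Python scripts to look and compute and a tool call to move; the robot and the scene stay as the last step left them, time stands still between calls to the robot, and variables do not carry over. Pictures are saved under pics/ and viewed, about 8 in all and at most 12, crops included, and the job is handed in when it is done.

Besides the shell and the picture viewer there is one more tool, called after "Emit:" as a command line: name --pt "numbers of a row" for each row, then --argument value for the rest. arm_command: Moves the arm, as the interface text tells. Its arguments: {"type":"object","properties":{"motion":{"type":"array"},"newtons":{"type":"number"}},"required":["motion"]}

```bash
mkdir -p pics; ls; python3 - <<'E'
from cell import arm,get_image,search_frame,pinpoint
import cv2,numpy as np
s=arm.observe();print({k:np.round(v,3) for k,v in s.items()})
ims=[]
for c in("top","side"):
    im=get_image(c);ims.append(im["frame"][:,:,::-1]);print(c,np.round(im["origin"],3))
    for t in("lever_knob","lever_pivot","magazine","nest","feeder","bearing_3"):
        print(t,[(round(d["p"],2),np.round(d["point"],3)) for d in pinpoint(c,t)[:3]])
    cv2.imwrite(f"pics/{c}0.png",ims[-1])
E
```

```text
pics
{'clock': np.float64(0.0), 'joints': array([ 1.097,  0.435,  0.025,  1.574, -0.012,  1.134, -0.075]), 'dq': array([ 0.001,  0.001,  0.   , -0.002, -0.001, -0.   ,  0.   ]), 'joint_efforts': array([-1.0000e-03, -6.6785e+01,  9.8400e-01, -3.1446e+01, -6.1000e-02,
        4.3000e-02,  0.0000e+00]), 'position': array([ 0.226, -0.582,  0.404]), 'ee_rot': array([ 0.933,  1.364, -0.931]), 'force': array([-0.038,  0.041,  0.423]), 'ft_torque': array([ 0.016, -0.001, -0.021]), 'width': np.float64(1.002)}
top [ 0.333 -0.18   1.037]
lever_knob [(0.8, array([ 0.505, -0.312,  0.069]))]
lever_pivot [(0.69, array([ 0.583, -0.18 ,  0.019])), (0.24, array([ 0.502, -0.311,  0.069]))]
magazine [(0.59, array([ 0.609, -0.243,  0.024]))]
nest [(0.61, array([ 0.582, -0.178,  0.02 ]))]
feeder [(0.87, array([ 0.606, -0.24 ,  0.002]))]
bearing_3 [(0.95, array([ 0.604, -0.243,  0.042])), (0.93, array([ 0.477, -0.217, -0.001])), (0.77, array([ 0.631, -0.05 ,  0.   ]))]
side [0.439 0.652 0.727]
lever_knob [(0.67, array([ 0.502, -0.316,  0.065]))]
lever_pivot [(0.87, array([ 0.576, -0.33 ,  0.039]))]
magazine [(0.81, array([ 0.608, -0.244,  0.022]))]
nest [(0.79, array([ 0.585, -0.178,  0.023])), (0.66, array([ 0.611, -0.239, -0.   ])), (0.53, array([ 0.577, -0.33 ,  0.04 ]))]
feeder [(0.84, array([ 0.606, -0.239, -0.002]))]
bearing_3 [(0.69, array([ 0.634, -0.047,  0.004])), (0.55, array([ 0.609, -0.242,  0.04 ])), (0.5, array([ 0.61 , -0.241,  0.053]))]
```

View pics/top0.png

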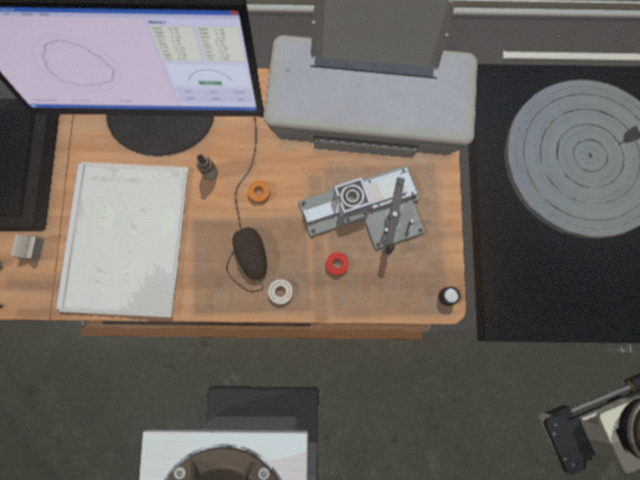

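View pics/side0.png

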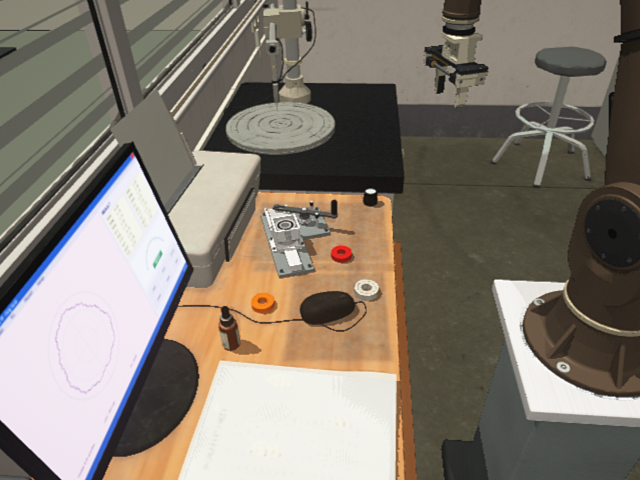

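```bash
cat > h.py <<'E'
from cell import arm,get_image,search_frame,pinpoint
import cv2,numpy as np
from scipy.spatial.transform import Rotation as R
O=np.array([.607,-.242]);th=np.arctan2(.0235,.065)
X=np.array([np.cos(th),np.sin(th)]);Y=np.array([-np.sin(th),np.cos(th)])
def F(x,y): return O+x*X+y*Y
def cloud(im):
    z=im["range_z"];v,u=np.indices(z.shape);K=im["K"]
    p=np.stack([(u-K[0,2])/K[0,0]*z,(v-K[1,2])/K[1,1]*z,z],-1)
    return p@np.array(im["rotation"]).T+im["origin"]
def target(zsign):  # tool x down, z along +-feeder X
    z=np.r_[zsign*X,0];x=np.array([0,0,-1.]);return R.from_matrix(np.c_[x,np.cross(z,x),z])
def delta(pos,rot=None):
    s=arm.observe();r=R.from_rotvec(s["ee_rot"])
    print("clock",s["clock"],"pos",np.round(s["position"],4),"f",np.round(s["force"],1),"w",round(float(s["width"]),3))
    print("shift tool mm",np.round(r.inv().apply(np.array(pos)-s["position"])*1e3,1))
    if rot is not None: print("turn deg",np.round((r.inv()*rot).as_rotvec(degrees=True),1))
E
python3 - <<'E'
from h import *
s=arm.observe();print(np.round(R.from_rotvec(s["ee_rot"]).as_matrix(),3), np.degrees(th))
print("home knob",F(-.1248,-.0322),"stop",F(-.1248,-.1078))
P=np.r_[F(-.129,.006),.233+.08]
for z in(1,-1): delta(P,target(z))
im=get_image("top");p=cloud(im)
for u,v in((340,155),(370,150),(370,130),(420,150),(420,130),(470,140),(440,20)): print(u,v,np.round(p[v,u],3))
# feeder check: high points (magazine top, knob)
m=(p[...,2]>.06)&(p[...,2]<.1)&(p[...,0]<.68)&(p[...,0]>.4)&(abs(p[...,1]+.28)<.14)
q=p[m];k=q[:,0]<.54
print("knob top",k.sum(),q[k].mean(0),"mag top",(~k).sum(),q[~k].min(0),q[~k].max(0))
c=cv2.minAreaRect(q[~k][:,:2].astype(np.float32));print(c)
E
```

```text
[[ 0.     0.932  0.362]
 [-0.     0.362 -0.932]
 [-1.    -0.     0.   ]] 19.876872194603305
home knob [ 0.5005829 -0.3147137] stop [ 0.5262869  -0.38580986]
clock 0.7 pos [ 0.2264 -0.5825  0.4047] f [-0.2  0.4  0.1] w 1.002
shift tool mm [  91.7  349.2 -188.6]
turn deg [-88.6   0.    0. ]
clock 0.7 pos [ 0.2264 -0.5825  0.4047] f [-0.2  0.4  0.1] w 1.002
shift tool mm [  91.7  349.2 -188.6]
turn deg [91.4  0.  -0. ]Traceback (most recent call last):
  File "<stdin>", line 6, in <module>
  File "h.py", line 10, in cloud
    return p@np.array(im["rotation"]).T+im["origin"]
           ~~~~~~~~~~~~~~~~~~~~~~~~~~~~^~~~~~~~~~~~~
ValueError: operands could not be broadcast together with shapes (480,640) (3,)
```

```bash
sed -i 's/@np.array(im\["rotation"\]).T/@rm(im["rotation"]).T/; s/^def cloud/def rm(r):\n    r=np.array(r); return r if r.shape==(3,3) else R.from_rotvec(r).as_matrix() if r.size==3 else R.from_quat(r).as_matrix()\ndef cloud/' h.py
python3 - <<'E'
from h import *
im=get_image("top");print(im["rotation"]);p=cloud(im)
for u,v in((340,155),(370,150),(370,130),(420,150),(420,130),(470,140),(440,20)): print(u,v,np.round(p[v,u],3))
m=(p[...,2]>.06)&(p[...,2]<.1)&(p[...,0]<.68)&(p[...,0]>.4)&(abs(p[...,1]+.28)<.14)
q=p[m];k=q[:,0]<.54
print("knob top",k.sum(),q[k].mean(0),"mag top",(~k).sum())
print(cv2.minAreaRect(q[~k][:,:2].astype(np.float32)))
E
```

```text
[-2.13459502  2.11089807 -0.21766683]
340 155 [ 0.719 -0.22  -0.005]
370 150 [ 0.713 -0.281  0.043]
370 130 [ 0.724 -0.273  0.119]
420 150 [ 0.716 -0.385  0.039]
420 130 [ 0.726 -0.37   0.118]
470 140 [ 0.708 -0.466  0.117]
440 20 [ 0.884 -0.387  0.235]
knob top 64 [ 0.50079056 -0.31357614  0.07927226] mag top 582
((0.6089005470275879, -0.2420823574066162), (0.05862477421760559, 0.05833473801612854), 19.29716682434082)
```

Emit:
arm_command --pt "0 0 50 -27 -10 0 0" --pt "0 0 50 -27 -10 0 0" --pt "0 0 50 0 -10 0 0" --pt "0 0 50 0 -10 0 0" --pt "0 0 50 10 -10 0 0" --newtons 20

```text
clock: 1.42
position: [0.3946, -0.378, 0.405]
ee_rot: [0.252, 1.556, -0.253]
force: [1.3, -0.0, -0.4]
width: 0.507
```

```bash
sed -i 's/\.607,-\.242/.6085,-.242/; s/^O=\(.*\);th=.*/O=\1;th=np.radians(19.7)/' h.py
python3 -c "
from h import *
print(F(-.1248,-.0322),F(0,.069));delta(np.r_[F(-.129,.006),.313],target(1))"
```

```text
[ 0.50185894 -0.31438484] [ 0.58524043 -0.17703853]
clock 1.425 pos [ 0.3946 -0.378   0.405 ] f [ 1.3 -0.  -0.4] w 0.507
shift tool mm [ 91.9 121.7  54.7]
turn deg [-38.1   0.    0. ]
```

Emit:
arm_command --pt "0 0 41 18 0 0 0" --pt "0 0 41 18 0 0 0" --pt "0 0 40 18 -9.5 0 0" --pt "0 25 0 0 -9.5 0 0" --pt "0 25 0 0 -9.5 0 0"

```text
clock: 2.05
position: [0.4847, -0.2805, 0.3544]
ee_rot: [-0.139, 1.565, 0.138]
force: [0.3, -0.6, -0.4]
width: 0.01
```

Emit:
arm_command --pt "0 30 0 0 -9.5 0 0" --pt "0 0 0 0 0 0 0"

```text
clock: 2.3
position: [0.4832, -0.2811, 0.3229]
ee_rot: [-0.261, 1.558, 0.265]
force: [-1.0, 0.2, 0.9]
width: 0.004
```

```bash
python3 -c "
from h import *
delta(np.r_[F(-.129,.006),.236],target(1))
c=get_image('side');cv2.imwrite('pics/s1.png',cv2.resize(c['frame'][140:340,180:480,::-1],None,fx=2.5,fy=2.5))"
```

```text
clock 2.3 pos [ 0.4832 -0.2811  0.3229] f [-1.   0.2  0.9] w 0.004
shift tool mm [86.9  0.3  2.3]
turn deg [-0.5 -0.2 -0.2]
```

View pics/s1.png

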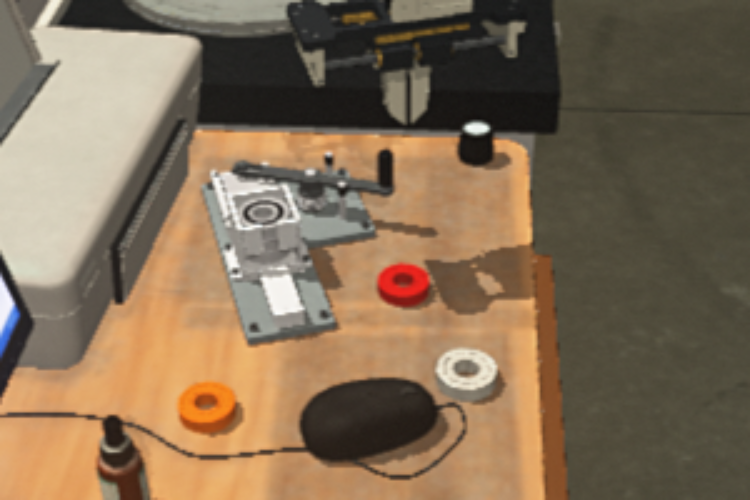

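Emit:
arm_command --pt "0 45 0 4 0 0 0" --pt "0 44 0 0 0 0 0" --pt "0 0 -10 0 0 0 0" --pt "0 0 -10 -2 0 0 0" --pt "0 0 -6 -2 0 0 0"

```text
clock: 2.98
position: [0.4927, -0.3058, 0.2377]
ee_rot: [-0.262, 1.555, 0.263]
force: [-6.0, 8.5, 4.0]
width: 0.004
```

Emit:
arm_command --pt "0 0 -10 -3 0 0 0" --pt "0 0 -10 -2 0 0 0" --pt "0 0 -10 -1 0 0 0" --pt "0 0 -10 1 0 0 0" --pt "0 0 -8 2 0 0 0"

```text
clock: 3.6
position: [0.504, -0.3524, 0.2371]
ee_rot: [-0.26, 1.559, 0.263]
force: [-8.1, 5.7, 0.9]
width: 0.007
```

```bash
python3 -c "
from h import *
delta(np.r_[F(-.1265,-.091),.233],target(1))
c=get_image('side');cv2.imwrite('pics/s2.png',cv2.resize(c['frame'][160:300,240:440,::-1],None,fx=4,fy=4))"
```

```text
clock 3.6 pos [ 0.504  -0.3524  0.2371] f [-8.1  5.7  0.9] w 0.007
shift tool mm [  4.  -22.2   9.3]
turn deg [-0.6 -0.2 -0.1]
```

View pics/s2.png

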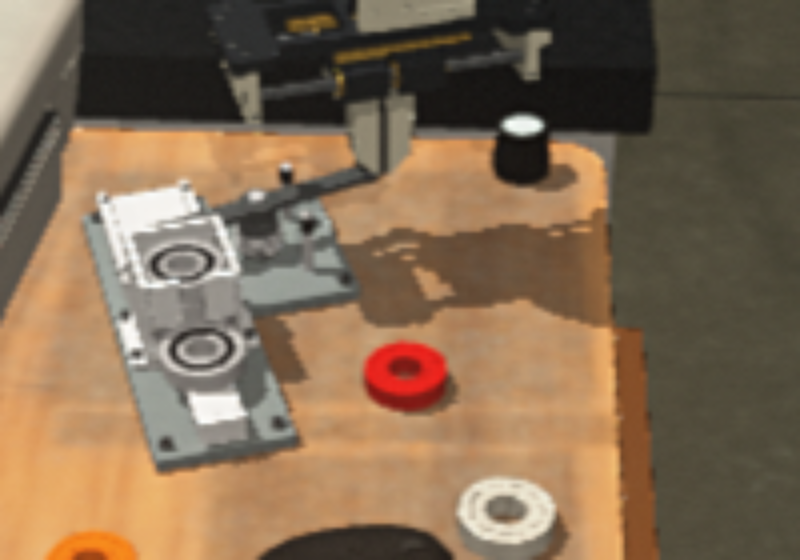

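Emit:
arm_command --pt "0 0 -8 4 0 0 0" --pt "0 0 -6 3 0 0 0" --pt "0 0 -4 2 0 0 0" --pt "0 0 -2 0 0 0 0" --pt "0 0 0 0 0 0 0"

```text
clock: 4.28
position: [0.5199, -0.3679, 0.2373]
ee_rot: [-0.261, 1.557, 0.264]
force: [-5.0, 5.5, -0.3]
width: 0.008
```

```bash
python3 -c "
from h import *
delta(np.r_[F(-.1265,-.091),.233],target(1))
print([(round(d['p'],2),np.round(d['point'],4)) for d in (get_image('side') and pinpoint('side','bearing_1'))],F(0,.069))"
```

```text
clock 4.275 pos [ 0.5199 -0.3679  0.2373] f [-5.   5.5 -0.3] w 0.008
shift tool mm [ 4.3 -2.4 -0.6]
turn deg [-0.6 -0.1 -0.1]
[(0.94, array([ 0.6358, -0.0492,  0.005 ])), (0.87, array([ 4.823e-01, -2.124e-01, -1.000e-04])), (0.65, array([ 0.5904, -0.1777,  0.021 ])), (0.59, array([ 0.6103, -0.2407,  0.0375])), (0.58, array([ 0.6069, -0.2386,  0.0485]))] [ 0.58524043 -0.17703853]
```

Force is still spring level (~7.4 N), so keep going slowly to the stop.

Emit:
arm_command --pt "0 0 -2 0 0 0 0" --pt "0 0 -2 1 0 0 0" --pt "0 0 0 0 0 0 0"

```text
clock: 4.75
position: [0.5223, -0.3706, 0.2373]
ee_rot: [-0.261, 1.556, 0.265]
force: [-5.3, 8.4, -0.3]
width: 0.004
```

Emit:
arm_command --pt "0 0 -2 1 0 0 0" --pt "0 0 -1 0 0 0 0" --pt "0 0 0 0 0 0 0"

```text
clock: 5.12
position: [0.5233, -0.3714, 0.237]
ee_rot: [-0.259, 1.56, 0.269]
force: [-12.6, 14.3, 5.6]
width: 0.002
```

Emit:
arm_command --pt "0 0 -1 0 0 0 0" --pt "0 0 0 0 0 0 0"

```text
clock: 5.38
position: [0.5235, -0.3717, 0.237]
ee_rot: [-0.258, 1.56, 0.27]
force: [-12.6, 17.6, 7.4]
width: 0.002
```

```bash
python3 -c "
from h import *
delta(np.r_[F(-.1265,-.091),.233],target(1))
c=get_image('side');cv2.imwrite('pics/s3.png',cv2.resize(c['frame'][160:300,240:440,::-1],None,fx=4,fy=4))"
```

```text
clock 5.375 pos [ 0.5235 -0.3717  0.237 ] f [-12.6  17.6   7.4] w 0.002
shift tool mm [ 4.   2.3 -2.7]
turn deg [-0.4 -0.2 -0.5]
```

View pics/s3.png

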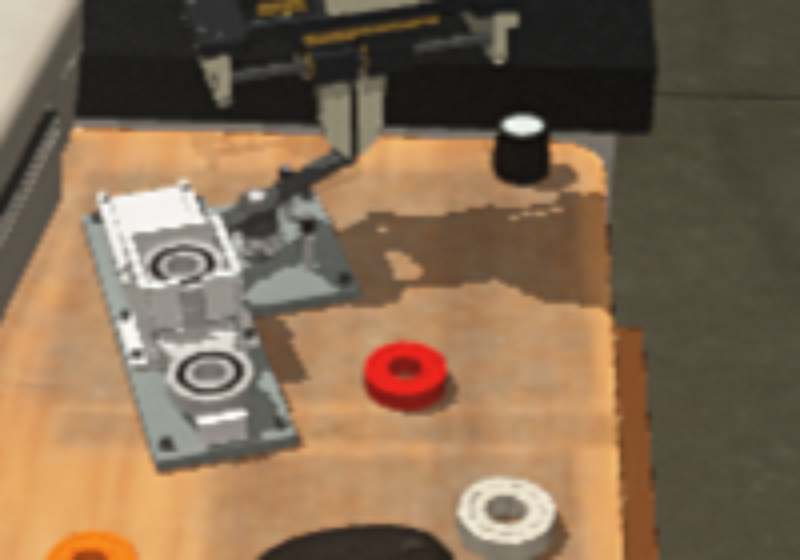

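Emit:
arm_command --pt "0 -35 0 0 0 0 0" --pt "0 -40 0 0 0 0 0" --pt "0 -15 20 0 0 0 0" --pt "0 0 0 0 0 0 0" --pt "0 0 0 0 0 0 0"

```text
clock: 6.05
position: [0.5186, -0.357, 0.3265]
ee_rot: [-0.264, 1.554, 0.261]
force: [0.3, -1.2, -0.5]
width: 0.003
```

Emit:
arm_command --pt "91 0 35 30 0 0 0" --pt "91 0 35 30 0 0 0" --pt "91 0 35 30 0 0 0" --pt "91 0 35 30 0 0 0" --pt "91 0 0 0 0 0 0"

```text
clock: 6.68
position: [0.5874, -0.1802, 0.3254]
ee_rot: [-0.266, 1.553, 0.27]
force: [-0.9, -0.4, -0.3]
width: 0.499
```

```bash
cat > w.py <<'E'
from h import *
delta(np.r_[F(0,.069),.31],target(1))
s=arm.observe();im=get_image("wrist");T=np.array(im["tool_from_camera"]);Rt=R.from_rotvec(s["ee_rot"])
z=im["range_z"];v,u=np.indices(z.shape);K=im["K"]
p=np.stack([(u-K[0,2])/K[0,0]*z,(v-K[1,2])/K[1,1]*z,z],-1)@T[:3,:3].T+T[:3,3]
w=Rt.apply(p.reshape(-1,3)).reshape(p.shape)+s["position"]
c=F(0,.069);m=(np.hypot(w[...,0]-c[0],w[...,1]-c[1])<.04)&(abs(w[...,2]-.036)<.006)&(z>0)
q=w[m][:,:2].astype(np.float32);print("n",m.sum(),"z",np.median(w[m][:,2]) if m.any() else 0)
if m.any(): print("circle",cv2.minEnclosingCircle(q),"rect",cv2.minAreaRect(q),"nest",c)
print([(round(d["p"],2),np.round(d["point"],4)) for d in pinpoint("wrist","bearing_1")])
cv2.imwrite("pics/w1.png",im["frame"][:,:,::-1])
get_image("top");print("top",[(round(d["p"],2),np.round(d["point"],4)) for t in("lever_knob","bearing_1") for d in pinpoint("top",t)])
E
python3 w.py
```

```text
clock 6.675 pos [ 0.5874 -0.1802  0.3254] f [-0.9 -0.4 -0.3] w 0.499
shift tool mm [15.4  3.6 -1. ]
turn deg [-0.1  0.1 -0.1]
n 2729 z 0.035553285868760276
circle ((0.5839196443557739, -0.17409567534923553), 0.027569271624088287) rect ((0.5860341191291809, -0.17769494652748108), (0.047218579798936844, 0.04679306223988533), 85.22210693359375) nest [ 0.58524043 -0.17703853]
[(0.82, array([ 0.6117, -0.2479,  0.0195])), (0.78, array([ 6.322e-01, -4.710e-02,  2.000e-04])), (0.72, array([ 0.61  , -0.246 ,  0.0398])), (0.63, array([ 0.4749, -0.2154, -0.0039])), (0.61, array([ 0.5824, -0.179 ,  0.0213]))]
top [(0.66, array([ 0.5034, -0.3091,  0.0711])), (0.92, array([ 0.6313, -0.0528,  0.    ]))]
```

View pics/w1.png

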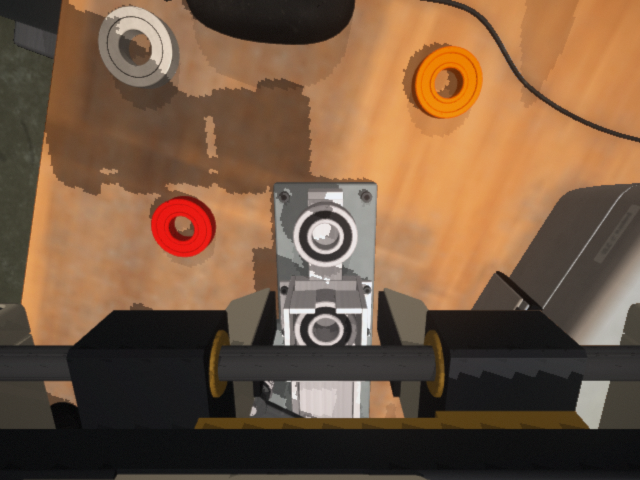

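Emit:
arm_command --pt "91 30 3.5 -1 0 0 0" --pt "91 30 0 0 0 0 0" --pt "91 20 0 0 0 0 0" --pt "91 0 0 0 0 0 0" --pt "91 0 0 0 0 0 0"

```text
clock: 7.55
position: [0.584, -0.1819, 0.2465]
ee_rot: [-0.263, 1.554, 0.262]
force: [-0.8, -0.5, 0.7]
width: 0.993
```

```bash
python3 -c "
from h import *
delta([.5855,-.1773,.192],target(1))"
```

```text
clock 7.55 pos [ 0.584  -0.1819  0.2465] f [-0.8 -0.5  0.7] w 0.993
shift tool mm [54.5  3.9  2.9]
turn deg [-0.5  0.   0. ]
```

Emit:
arm_command --pt "91 25 4 3 0 0 0" --pt "91 0 0 0 0 0 0" --pt "91 0 0 0 0 0 0"

```text
clock: 7.92
position: [0.5856, -0.1767, 0.2219]
ee_rot: [-0.264, 1.554, 0.263]
force: [-0.1, -0.0, 0.3]
width: 0.993
```

```bash
python3 -c "
from h import *
delta([.5855,-.1773,.192],target(1))"
```

```text
clock 7.925 pos [ 0.5856 -0.1767  0.2219] f [-0.1 -0.   0.3] w 0.993
shift tool mm [29.9 -0.4 -0.3]
turn deg [-0.5  0.1  0.1]
```

Emit:
arm_command --pt "91 15 0 0 -0.5 0 0" --pt "91 14 0 0 0 0 0" --pt "91 0 0 0 0 0 0" --pt "91 0 0 0 0 0 0"

```text
clock: 8.43
position: [0.5853, -0.1764, 0.1916]
ee_rot: [-0.27, 1.554, 0.271]
force: [0.3, -0.3, 0.6]
width: 0.992
```

```bash
python3 -c "
from h import *
delta([.5855,-.1773,.192],target(1))"
```

```text
clock 8.425 pos [ 0.5853 -0.1764  0.1916] f [ 0.3 -0.3  0.6] w 0.992
shift tool mm [-0.4 -0.9 -0.1]
turn deg [ 0. -0. -0.]
```

Emit:
arm_command --pt "60 0 -1 0 0 0 0" --pt "50 0 0 0 0 0 0" --pt "40 0 0 0 0 0 0" --pt "40 0 0 0 0 0 0" --pt "40 0 0 0 0 0 0" --newtons 25

```text
clock: 9.05
position: [0.5856, -0.1774, 0.1918]
ee_rot: [-0.27, 1.554, 0.27]
force: [0.2, 0.3, 0.6]
width: 0.505
```

Emit:
arm_command --pt "35 0 0 0 0 0 0" --pt "35 0 0 0 0 0 0" --pt "35 0 0 0 0 0 0" --newtons 25

```text
clock: 9.43
position: [0.5856, -0.1774, 0.1918]
ee_rot: [-0.27, 1.554, 0.27]
force: [0.9, -0.1, 1.2]
width: 0.5
```

Emit:
arm_command --pt "35 -5 0 0 0 0 0" --pt "35 -10 0 0 0 0 0" --pt "35 -15 0 0 0 0 0" --pt "35 -20 0 0 0 0 0" --pt "35 -20 0 0 0 0 0" --newtons 30

```text
clock: 10.05
position: [0.5857, -0.1774, 0.2634]
ee_rot: [-0.271, 1.553, 0.27]
force: [1.1, -0.6, -1.2]
width: 0.504
```

Emit:
arm_command --pt "35 -15 0 0 0 0 0" --pt "35 -10 0 0 0 0 0" --pt "35 -5 0 0 0 0 0" --pt "35 0 0 0 0 0 0" --pt "35 0 0 0 0 0 0"

```text
clock: 10.68
position: [0.5854, -0.1774, 0.2911]
ee_rot: [-0.27, 1.555, 0.271]
force: [0.1, 1.4, -1.7]
width: 0.504
```

```bash
python3 -c "
from h import *
delta([.5855,-.1773,.292],target(1))
c=get_image('side');print([(round(d['p'],2),np.round(d['point'],4)) for t in ('lever_knob','bearing_1') for d in pinpoint('side',t)])
p=cloud(c);m=(p[...,2]>.115)&(p[...,2]<.142)&(np.hypot(p[...,0]-.5855,p[...,1]+.1773)<.03);print(m.sum(),p[m][:,2].min(),p[m][:,2].max())
cv2.imwrite('pics/s4.png',cv2.resize(c['frame'][120:300,220:440,::-1],None,fx=3.3,fy=3.3))"
```

```text
clock 10.675 pos [ 0.5854 -0.1774  0.2911] f [ 0.1  1.4 -1.7] w 0.504
shift tool mm [-0.9  0.   0.1]
turn deg [ 0.  -0.1 -0. ]
[(0.77, array([ 0.5036, -0.3162,  0.0684])), (0.97, array([ 0.6346, -0.0453,  0.0045])), (0.69, array([ 0.4833, -0.2123,  0.001 ])), (0.67, array([ 0.5883, -0.175 ,  0.1202])), (0.6, array([ 0.6075, -0.2441,  0.0229])), (0.58, array([ 0.6086, -0.2421,  0.0381]))]
397 0.11626080799425109 0.14176915835371018
```

View pics/s4.png

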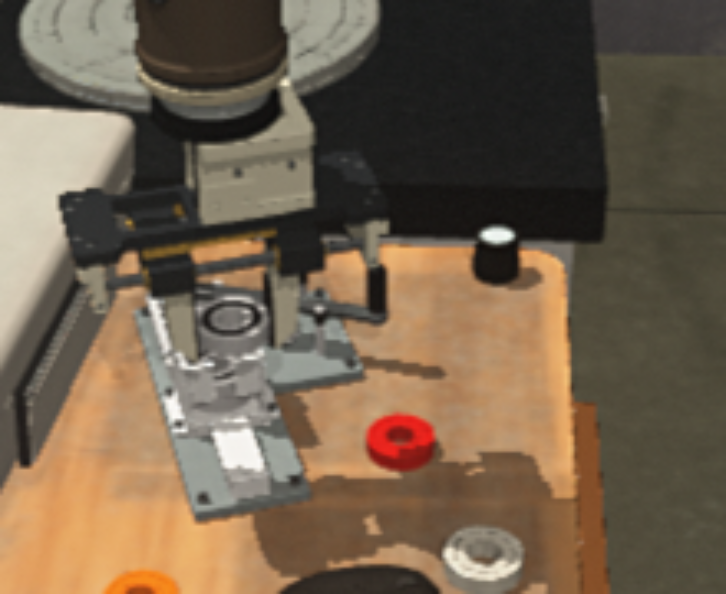

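```bash
python3 -c "
from h import *
c=get_image('side');p=cloud(c)
d=p-[.5855,-.1773,.1355];r=np.hypot(d[...,0],d[...,1]);m=(r<.0215)&(abs(d[...,2])<.006)&(abs(d[...,:2]@X)<.019)
q=d[m];A=np.c_[q[:,:2],np.ones(len(q))]
for _ in range(4):
    s=np.linalg.lstsq(A,q[:,2],rcond=None)[0];k=abs(A@s-q[:,2])<.0025;A,q=A[k],q[k]
print(len(q),'tilt deg',np.degrees(s[:2]),'top z',s[2]+.1355)
s=arm.observe();print(s['dq'].round(3),s['width'],s['clock'])
arm.sign_off()"
```

```text
151 tilt deg [-0.08615796 -0.44971118] top z 0.1355128501334205
[-0.    -0.001 -0.001 -0.004  0.     0.002 -0.   ] 0.5021468219174422 10.875
the job is handed in; nothing more can be done
```

The job is done and handed in at 10.9 s. One bearing is held in the gripper, level and steady, 10 cm above the nest.

- **Lever:** I pushed it once with closed fingers to its stop. The force rose from about 7 N to 23 N with almost no further movement. The side picture then showed the bearing in the nest. I lifted off and the lever sprang home: the knob was later measured at (0.504, -0.316), against (0.502, -0.314) expected.
- **Grip:** I took the bearing by its outer ring across the nose with 25–30 N. The opening reads about 46–47 mm, which matches the 47 mm ring.
- **Last checks:** The bearing's top is at z = 0.1355 m, about 99.5 mm above where it stood in the nest. Its tilt is under 0.5° and the arm is at rest. The two other bearings are still in the magazine, and the arm touched none of the things around the feeder.

No check failed. The networks also reported the look-alike rings as bearings, so I ignored those. One TCP reading just before the descent was about 5 mm off, and I corrected for it before the grasp.

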